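# Scan the carrier label, then peel off the top tray and present it

## Robot

A 6-joint arm with a two-finger parallel gripper is mounted at the origin on the work surface. World frame = base frame: x ahead of the robot, y to its left, z up, the work surface at z = 0. Lengths are in m, angles in rad, forces in N, time in s.
With the tool pointing down it reaches from about 0.35 to 0.975 m from the base axis. Payload 4.9 kg.
Tool frame: the origin (TCP) lies at the very end of the fingers, on their centre line; the grasp point (between the pads) lies ctrl.grip_point_offset behind it (ctrl.grip_point_offset is the distance from the TCP to the grasp point, in m); z points along the fingers, y is the direction in which the jaws open and shut (so a half turn about z gives the same grasp; the last joint's range is limited). The gripper opens to 85 mm and grips with 20 to 120 N. Pads are 22 mm wide; open, the fingers measure 114 mm over their backs; the gripper's body (76 mm by 85 mm) begins 54 mm behind the grasp point. The pads swing forward as they close: fully open they stand 13 mm farther back than shut.
Start: joints at [1.185, 0.053, 1.613, -0, 1.476, -0.119], TCP at [0.165, 0.603, 0.231] pointing down, gripper open.
Joint ranges: [-3.01, 3.01], [-1.01, 2.22], [0.06, 2.58], [-1.02, 4.17], [0.09, 2.62], [-3.14, 3.14]. Speed limits (rad/s): [2.57, 2.57, 3.14, 3.14, 3.14, 3.14].

## Interface

Orientations are given as a rotation vector (axis times angle).
In Python, from station import ctrl gives the robot as it stands. The module is installed in compiled form; this text tells all that it offers.
- The arm moves only by the shell command python3 -m creep 'ROWS' [FORCE]. ROWS is JSON, a list of rows, each a list of 5 numbers: the closure in counts, from 0 (fully open) to 255 (shut), then the shift along the tool's x, y, z in mm, then the turn about the tool's z in rad. A call has 1 to 12 rows; each row is the pose to reach, as a shift and turn from the pose commanded when the call began, along the tool's axes at that moment; what a row does not reach only later rows make up. A row lasts 1/12 s, in which the tool goes at most 41.7 mm and 7.16 degrees, less where a joint would pass 70% of its speed; a pose out of reach is approached as far as the arm can. A call with a gripper value outside its range is refused whole. The fingers move at their own pace and stop on an object; FORCE is the grip in N (left out, the last holds). Time passes only in rows, so rows that repeat a pose let the fingers close. It gives the time, the measured TCP pose, the force and the opening at its end, in the units of the state.
- ctrl.get_obs(): the state, without advancing time (a new reading comes with each control period).
- ctrl.get_image(name): name is "side" or "top" or "wrist"; returns the picture (420x560x3 uint8, red, green, blue); there is no depth.
- ctrl.calibration(name): a dict with "fx", "fy", "cx", "cy" (pixels), "R" (3x3) and "t" (3): a world point X has camera coordinates R X + t. Camera axes: x right, y down, z forward; pixel columns grow to the right and rows downward; lengths in m; the calibration is good to about 2 mm. A picture is of the moment at which its call begins: read the wrist's pose just before it. calibration takes no time and is no camera call; for the wrist camera it gives the pose at the moment of the call.
- ctrl.finish_job(): hands the job in, once; it reports no verdict.
Trained networks look in the newest picture that a camera, given by its name, has taken for a name from the list of things; names that differ only in an ending like _2 or _b are one class to them, and where a whole thing is asked for, a point or a joint stands for the part that bears it (a point fixed in the world has none). Each returns a list of dicts, best first, with "conf" (0 to 1); they miss things now and then, are a little off and sometimes report something else, mostly with a low value. They report only what shows in the picture. A call takes as long as a camera call. They do not tell look-alikes from the thing itself.
- ctrl.boxes_of(camera, label): "rect" ([left, top, width, height] in pixels, round what is visible of it).
- ctrl.outline_of(camera, label): "mask" (420x560 bool, what is visible of it) and "rect" ([left, top, width, height] in pixels, round what is visible of it).
The state is a dict: "t": time; "q": joint angles; "dq": joint speeds; "effort": joint torques, N m; "tool_pos": TCP position; "tool_rot": TCP orientation; "contact_force": force on the tool from outside, world axes, zero at the start; "wrist_torque": the same for the moment, N m; "opening": finger opening in m.
Only numpy, scipy, OpenCV 4.12 (cv2) and the standard library are available. Lean on these libraries where they do the work, as an engineer would, in place of code of your own. Each camera call takes 0.05 s, during which the arm holds its last target. There are 200 camera calls.

## Task

Pick up the hand scanner and hold it steady for a good second with its window some 5 to 10 cm straight above the barcode label on the stack's carrier, then lay it back flat on its rubber pad and let go. The nested formed trays cling together: take the top one by its upright corner tab and peel it off, raising that corner first while the opposite corner is still down in the nest, so that the rest of the stack stays put in its carrier. Then hold the tray level some 5 to 15 cm above the middle of the flat-bed reader's window, touching nothing else, and finish while still holding it there, with the specimen cup and the marker pen left where they are.

Things in the scene. Friction and masses are not known exactly. Their poses are not given: they have to be found in the camera images.
- scanner_grip (a point): grip point of the grey hand scanner, which lies face down on the pad, and the scanner's axes: x along it from handle to head, z up when it lies on its pad. The point is the centre of the handle's cross-section (handle 30 mm wide along y, 28 mm high, 135 mm long, x from -87 to +48 mm of this point), 24 mm above the scanner's underside and close to its centre of mass. Ahead of the handle is the head, 70 mm long, 56 mm wide, 42 mm high. Mass about 0.18 kg
- scanner_window (a point): centre of the scanner's reading window, on the flat underside of the head, 85 mm ahead (+x) of scanner_grip and 24 mm below it; it looks along the scanner's -z, so straight down when the scanner is level
- pad: black rubber pad of the scanner, fixed, 230 x 110 mm and 3 mm thick, x along its length, origin at the centre of its underside. The scanner starts lying on it roughly along its x; its underside is then 3 mm above the bench
- label (a point): centre of the white barcode label (36 x 60 mm), face up on the top of the carrier's far end, 11 mm above the bench. The axes are those of the carrier: a fixed aluminium plate, 215 x 165 x 10 mm, whose low posts locate the stack; the stack's centre is 105 mm from this point along -x
- stack: the rest of the stack: four nested white trays lying loose in the carrier, 110 mm (x) x 140 mm (y) x 42 mm high in all, 0.4 kg, origin at the centre of the underside, z up. On each 110 mm-apart long edge it carries two small grey sprung pads (at x = +-55, y = +-45 mm, reaching out to x = +-66 mm) that grip the edge of the top tray's rim by friction, about 1 to 2 N each, until the rim has risen some 4 mm there. Pulling all of them at once can lift the whole stack
- tray: the top tray, white like the others, 110 mm (x) x 140 mm (y), 24 mm high, with flared sides and a 6 mm thick rim, about 0.09 kg, origin at the centre of its underside, z up; it starts nested with its origin 24 mm above that of the stack. It alone carries a pull tab, at its (-x, -y) corner
- tray_tab (a point): centre of the pull tab of the top tray: an upright plate 8 mm thick, 28 mm long and 32 mm high, standing on the rim at the (-x, -y) corner, in tray axes at (-56.8, -72.3, 40) mm from the tray's origin. Its length runs along the tray's diagonal, direction (-0.618, -0.786) in tray x, y, so the fingers close across the diagonal; its foot (the rim's top) is 16 mm below this point. Axes as tray
- tab_corner (a point): underside of the tray's rim at the corner with the tab: (-55, -70, 18) mm in tray axes
- far_corner (a point): underside of the tray's rim at the opposite corner: (55, 70, 18) mm in tray axes. Nested, both these corner points lie 42 mm above the stack's origin
- reader_window (a point): centre of the black glass window (110 x 90 mm) in the top of the flat-bed reader, a fixed white box 170 x 150 mm and 55 mm high; the point is on its top, 55 mm above the bench, axes as the reader, z up
- reader: the flat-bed reader, fixed; origin at the centre of its underside
- carrier: the fixed carrier plate of the stack, origin on its underside, below the stack's centre; the stack stands on its top 10 mm up
- cup: specimen cup with a screw lid standing beyond the marker, 60 mm wide, 68 mm high, bystander
- marker: marker pen lying crosswise just beyond the pad, 140 mm long, 16 mm thick, bystander
There are look-alikes about, which are no part of the job. Leave any green, pink or turquoise look-alike of the stack alone.

How it is judged:
On the way, in this order (a step that is already met when the one before it is completed fails the run):
1. the scanner, held in the fingers and fairly level, points its window at the label's middle (beam within 18 mm) from 30 to 130 mm away, held steady for 0.8 s (contact force between scanner and the fingers above 1 N and x of label in the frame of scanner_window between -0.018 and 0.018 m and y of label in the frame of scanner_window between -0.018 and 0.018 m and z of label in the frame of scanner_window between -0.13 and -0.03 m and angle between scanner_window's own z axis and vertical below 0.3 rad and linear speed of scanner below 0.03 m/s and angular speed of scanner below 0.2 rad/s), for 0.8 s.
2. the scanner lies flat on its pad again, let go and at rest (contact force between scanner and the fingers below 0.1 N and contact force between scanner and pad above 0.5 N and z of scanner_grip in the frame of pad below 0.034 m and angle between scanner_grip's own z axis and vertical below 0.12 rad and linear speed of scanner below 0.02 m/s), for 0.2 s.
3. the tab's corner has been raised at least 10 mm out of the nest while the opposite corner is still down (within 5 mm) (contact force between tray and the fingers above 0.5 N and z of tab_corner in the frame of stack above 0.052 m and z of far_corner in the frame of stack below 0.047 m and horizontal distance between far_corner and tab_corner above 0.12 m), for 0.1 s.
At the end, for the whole second after the job is handed in: The tray is held by the fingers alone, level within 0.2 rad and still, its centre within 35 mm of the middle of the reader's window and its underside 20 to 200 mm above it; the rest of the stack is in its carrier (within 12 mm of its start, upright) and the scanner lies flat on its pad (contact force between tray and the fingers above 0.5 N and contact force between tray and reader below 0.05 N and contact force between tray and stack below 0.05 N and horizontal distance between tray and reader_window below 0.035 m and z of tray in the frame of reader_window between 0.02 and 0.2 m and angle between tray's own z axis and vertical below 0.2 rad and linear speed of tray below 0.03 m/s and distance of stack from where it was at the start of the episode below 0.012 m and angle between stack's own z axis and vertical below 0.1 rad and contact force between scanner and pad above 0.5 N and z of scanner_grip in the frame of pad below 0.034 m and angle between scanner_grip's own z axis and vertical below 0.12 rad); the arm keeps its last pose, push and grip.
It fails at once if the rest of the stack is lifted or shifted more than 12 mm (distance of stack from where it was at the start of the episode above 0.012 m).
It fails at once if the specimen cup or the marker pen is moved more than 30 mm (distance of any of cup, marker from where it was at the start of the episode above 0.03 m).
It also fails if it takes over 67 s, if anything falls off the work surface, if the arm or the gripper's body presses on something with over 40 N, if the wrist force passes 120 N, or if a joint passes its speed limit or range.

## Working session

There is one attempt and no reset: what is moved stays moved. The work goes in short steps, Python scripts to look and compute and a shell command to move; the robot and the scene stay as the last step left them, time stands still between calls to the robot, and variables do not carry over. Pictures are saved under pics/ and viewed, about 8 in all and at most 12, crops included, and the job is handed in when it is done.

```bash
mkdir -p pics; python3 - <<'E'
from station import ctrl
import cv2, numpy as np
print(ctrl.get_obs(), ctrl.grip_point_offset)
a=ctrl.get_image("top");b=ctrl.get_image("side")
cv2.imwrite("pics/top.png",cv2.cvtColor(a,4));cv2.imwrite("pics/side.png",cv2.cvtColor(b,4))
for n in("top","side"):
  print(n,{k:np.round(v,4).tolist() for k,v in ctrl.calibration(n).items()})
  for l in("scanner_grip","pad","label","stack","tray","reader","carrier","cup","marker","tray_tab","reader_window","scanner_window"):
    print(l,[(round(d["conf"],2),np.round(d["rect"]).tolist()) for d in ctrl.boxes_of(n,l)])
E
```

```text
{'t': 0.0, 'q': array([ 1.18502252e+00,  5.33804680e-02,  1.61429781e+00, -9.75321501e-06,
        1.47597552e+00, -1.19012684e-01]), 'dq': array([ 0.00076836, -0.00113867,  0.00011521,  0.00148782, -0.00047694,
        0.00031508]), 'effort': array([ 2.29700081e-04, -3.93697250e+01, -3.70170879e+01, -1.33702706e-04,
        7.11031607e-03, -4.51980341e-06]), 'tool_pos': array([0.16453085, 0.60231385, 0.23004609]), 'tool_rot': array([-0.4177172 , -3.11318682,  0.00313838]), 'contact_force': array([ 0.55043525,  0.03117855, -0.05745804]), 'wrist_torque': array([-0.01956765,  0.01849986, -0.01078373]), 'opening': 0.0853140977534199} 0.0187
top {'fx': 482.4252, 'fy': 482.4252, 'cx': 284.0986, 'cy': 212.855, 'R': [[0.0185, -0.9998, 0.0063], [-0.9881, -0.0192, -0.1524], [0.1524, -0.0034, -0.9883]], 't': [0.0696, 0.5273, 1.3744]}
scanner_grip [(0.9, [298.0, 196.0, 29.0, 71.0]), (0.43, [376.0, 186.0, 64.0, 68.0])]
pad [(0.79, [283.0, 195.0, 50.0, 81.0])]
label [(0.9, [199.0, 168.0, 59.0, 74.0])]
stack [(0.96, [124.0, 184.0, 59.0, 59.0]), (0.66, [97.0, 263.0, 54.0, 53.0]), (0.6, [208.0, 188.
[... 771 characters left out ...]
79, [262.0, 210.0, 68.0, 27.0])]
label [(0.76, [215.0, 234.0, 72.0, 52.0]), (0.68, [239.0, 228.0, 44.0, 44.0])]
stack [(0.96, [205.0, 284.0, 63.0, 56.0]), (0.59, [278.0, 328.0, 59.0, 54.0]), (0.54, [234.0, 239.0, 52.0, 36.0])]
tray [(0.92, [240.0, 227.0, 47.0, 45.0])]
reader [(0.9, [268.0, 141.0, 65.0, 40.0])]
carrier [(0.58, [212.0, 236.0, 77.0, 50.0]), (0.55, [239.0, 227.0, 48.0, 47.0])]
cup [(0.84, [215.0, 182.0, 16.0, 25.0]), (0.63, [268.0, 192.0, 54.0, 33.0]), (0.52, [239.0, 233.0, 46.0, 36.0]), (0.16, [228.0, 192.0, 21.0, 29.0])]
marker []
tray_tab [(0.72, [237.0, 233.0, 51.0, 38.0])]
reader_window [(0.65, [279.0, 137.0, 57.0, 44.0])]
scanner_window [(0.93, [270.0, 190.0, 49.0, 34.0])]
```

```bash
python3 - <<'E'
import cv2
a=cv2.imread("pics/top.png")
cv2.imwrite("pics/v1.png",cv2.resize(a[120:330,90:450],None,fx=2.2,fy=2.2,interpolation=3))
cv2.imwrite("pics/v2.png",cv2.resize(a[160:280,190:340],None,fx=5,fy=5,interpolation=3))
E
```

```text
(no output)
```

View pics/v1.png

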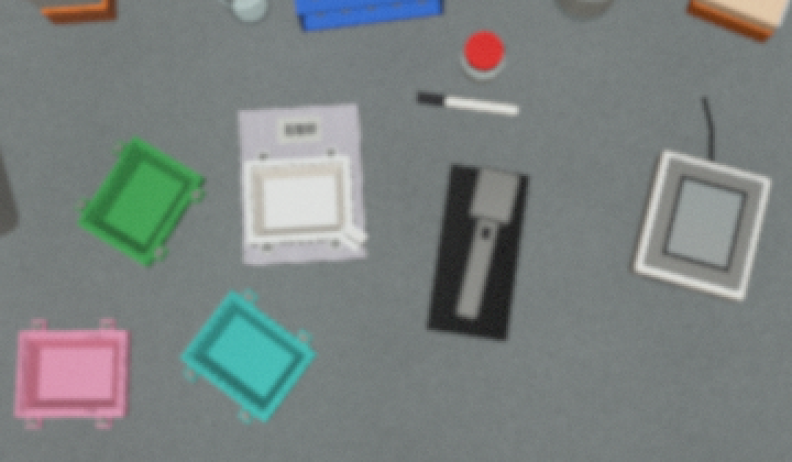

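View pics/v2.png

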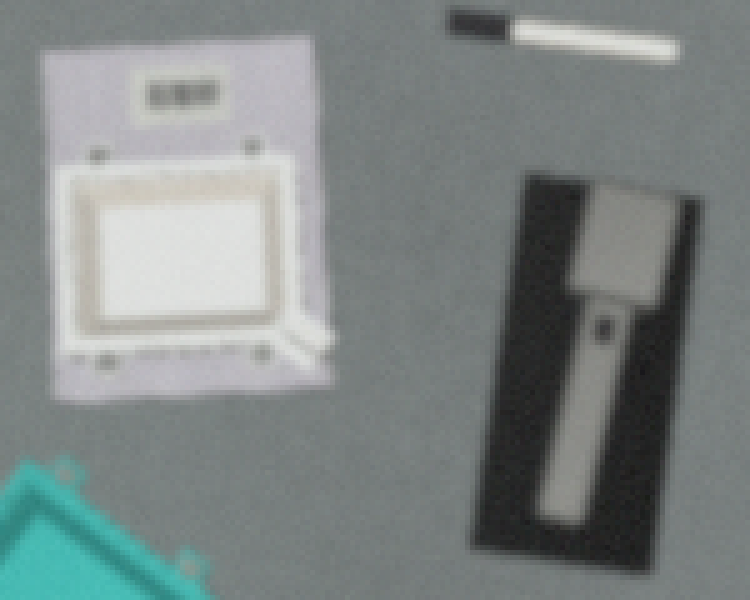

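```bash
cat > h.py <<'E'
from station import ctrl
import numpy as np, cv2
from scipy.spatial.transform import Rotation as Rn
def ray(c,px,z):
    K=c; R=np.array(K["R"]);t=np.array(K["t"])
    px=np.atleast_2d(px).astype(float)
    d=np.c_[(px[:,0]-K["cx"])/K["fx"],(px[:,1]-K["cy"])/K["fy"],np.ones(len(px))]@R
    o=-R.T@t
    return o+d*((z-o[2])/d[:,2])[:,None]
def proj(c,X):
    X=np.atleast_2d(X)@np.array(c["R"]).T+c["t"]
    return np.c_[X[:,0]/X[:,2]*c["fx"]+c["cx"],X[:,1]/X[:,2]*c["fy"]+c["cy"]]
def tool():
    o=ctrl.get_obs(); return o["tool_pos"],Rn.from_rotvec(o["tool_rot"]).as_matrix(),o
E
python3 - <<'E'
from h import *
c=ctrl.calibration("top")
a=lambda p:np.array(p)/5+[190,160]-.4
b=lambda p:np.array(p)/2.2+[90,120]-.27
def sh(n,p,z):
    X=ray(c,p,z); print(n,X[:,:2].round(4).tolist(),"mean",X.mean(0)[:2].round(4))
    if len(X)==4: # far-left, far-right, near-right, near-left
        v=(X[0]+X[1]-X[2]-X[3])/2; w=(X[0]+X[3]-X[1]-X[2])/2
        print("   len",np.hypot(*v[:2]).round(4),"wid",np.hypot(*w[:2]).round(4),"yaw",np.arctan2(v[1],v[0]).round(4),(np.arctan2(w[1],w[0])-np.pi/2).round(4))
sh("label",a([[181,95]]),.011)
sh("carrier",a([[40,50],[312,37],[330,385],[57,402]]),.01)
sh("tray",a([[53,170],[293,155],[303,342],[60,355]]),.058)
sh("tab",a([[308,337]]),.09)
sh("pad",a([[527,172],[705,200],[653,575],[470,548]]),.003)
sh("head",a([[590,183],[682,200],[660,307],[568,290]]),.045)
sh("handle",a([[584,300],[632,308],[585,525],[535,517]]),.041)
sh("reader",b([[663,151],[770,180],[744,298],[634,272]]),.055)
sh("win",b([[682,178],[745,193],[727,268],[668,254]]),.055)
p,R,o=tool();print(p,R.round(3).tolist())
w=ctrl.calibration("wrist");Rw=np.array(w["R"]);print("cam",(-Rw.T@w["t"]).round(3),Rw.round(3).tolist(),w["fx"])
E
```

```text
label [[0.6318, 0.2577]] mean [0.6318 0.2577]
carrier [[0.6582, 0.3443], [0.6696, 0.1796], [0.4575, 0.1628], [0.4443, 0.3245]] mean [0.5574 0.2528]
   len 0.2138 wid 0.1636 yaw 0.0858 0.0753
tray [[0.5751, 0.3248], [0.5867, 0.1855], [0.4771, 0.1764], [0.4669, 0.3159]] mean [0.5265 0.2506]
   len 0.1092 wid 0.1398 yaw 0.0821 0.0782
tab [[0.4761, 0.1716]] mean [0.4761 0.1716]
pad [[0.59, 0.0475], [0.5749, -0.0604], [0.3492, -0.0306], [0.363, 0.0778]] mean [0.4693 0.0086]
   len 0.2283 wid 0.1091 yaw -0.1322 -0.133
head [[0.576, 0.0115], [0.5669, -0.0427], [0.5032, -0.0302], [0.5122, 0.0236]] mean [ 0.5396 -0.0094]
   len 0.0649 wid 0.0547 yaw -0.191 -0.1659
handle [[0.5071, 0.014], [0.5029, -0.0141], [0.3761, 0.0119], [0.3801, 0.0408]] mean [0.4415 0.0132]
   len 0.1296 wid 0.0288 yaw -0.2055 -0.1434
reader [[0.6022, -0.2323], [0.5658, -0.3738], [0.4088, -0.335], [0.44, -0.1918]] mean [ 0.5042 -0.2832]
   len 0.1644 wid 0.1463 yaw -0.2433 -0.2334
win [[0.5662, -0.2569], [0.5477, -0.3401], [0.4476, -0.3138], [0.4646, -0.2367]] mean [ 0.5065 -0.2869]
   len 0.1035 wid 0.082 yaw -0.2267 -0.218
[0.16477981 0.6028693  0.23129434] [[-0.965, 0.264, -0.0], [0.264, 0.965, -0.0], [-0.0, -0.0, -1.0]]
cam [0.09  0.623 0.375] [[0.264, 0.965, 0.0], [0.92, -0.251, 0.302], [0.291, -0.079, -0.953]] 331.66713764146846
```

```bash
python3 -m creep '[[0,-220,-248,0,-0.067],[0,-220,-248,0,-0.067],[0,-220,-248,0,-0.067],[0,-220,-248,0,-0.067],[0,-220,-248,0,-0.067],[0,-220,-248,0,-0.067],[0,-220,-248,0,-0.067],[0,-220,-248,0,-0.067],[0,-220,-248,0,-0.067],[0,-220,-248,0,-0.067]]' 40
python3 - <<'E'
from h import *
p,R,o=tool();print(p,R.round(4).tolist())
print("to scanner",(R.T@(np.array([.459,.008,p[2]])-p)*1000).round(1))
E
```

```text
t: 2.13
tool_pos: [0.3126, 0.3042, 0.2316]
tool_rot: [0.32, 3.124, 0.001]
contact_force: [0.2, -0.1, -0.7]
opening: 0.0852
[0.31261697 0.30417579 0.23161967] [[-0.9792, 0.203, 0.0008], [0.203, 0.9792, 0.0009], [-0.0007, 0.001, -1.0]]
to scanner [-2.035e+02 -2.603e+02 -1.000e-01]
```

```bash
python3 -m creep '[[0,-203,-260,0,0],[0,-203,-260,0,0],[0,-203,-260,0,0],[0,-203,-260,0,0],[0,-203,-260,0,0],[0,-203,-260,0,0],[0,-203,-260,0,0],[0,-203,-260,0,0],[0,-203,-260,0,0],[0,-203,-260,0,0]]'
python3 - <<'E'
from h import *
p,R,o=tool();print(p)
c=ctrl.calibration("wrist");a=ctrl.get_image("wrist");cv2.imwrite("pics/w1.png",cv2.cvtColor(a,4))
np.save("w1.npy",dict(c),allow_pickle=True)
# overlay predicted handle top and head top
s=lambda X:np.array([.459,.008])+np.array(X)@np.array([[np.cos(-.2),np.sin(-.2)],[-np.sin(-.2),np.cos(-.2)]])
for pts,z in(([[-.087,.015],[.048,.015],[.048,-.015],[-.087,-.015]],.041),([[.048,.028],[.118,.028],[.118,-.028],[.048,-.028]],.045)):
    print(proj(c,np.c_[s(pts),[z]*4]).round(1).tolist())
for l in("scanner_grip","pad"):
    for d in ctrl.outline_of("wrist",l)[:2]:
        m=d["mask"].astype(np.uint8); print(l,d["conf"],d["rect"],cv2.minAreaRect(cv2.findNonZero(m)))
E
```

```text
t: 2.97
tool_pos: [0.4596, 0.0102, 0.2311]
tool_rot: [-0.316, -3.125, -0.001]
contact_force: [-0.1, 0.7, -0.3]
opening: 0.0854
[0.45959924 0.01019538 0.23114464]
[[296.5, 92.1], [295.2, 225.2], [267.3, 225.3], [265.0, 92.2]]
[[307.6, 226.5], [306.3, 284.8], [256.6, 284.9], [254.9, 226.6]]
scanner_grip 0.78 [251.9, 94.3, 52.4, 187.6] ((281.0, 189.5), (52.0, 187.0), 0.0)
pad 0.85 [223.0, 71.2, 111.3, 203.9] ((282.0169372558594, 172.80462646484375), (198.97097778320312, 105.67040252685547), 86.8201675415039)
```

View pics/w1.png

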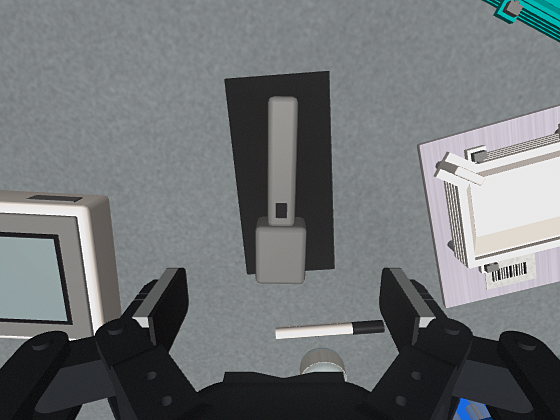

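```bash
python3 -m creep '[[0,0,-1,40,0.01],[0,0,-1,80,0.01],[0,0,-1,120,0.01],[0,0,-1,160,0.01],[0,0,-1,190,0.01],[0,0,-1,205,0.01],[0,0,-1,215,0.01],[0,0,-1,219,0.01],[0,0,-1,219,0.01]]'
python3 -m creep '[[255,0,0,0,0],[255,0,0,0,0],[255,0,0,0,0],[255,0,0,0,0],[255,0,0,0,0],[255,0,0,0,0],[255,0,0,0,0],[255,0,0,0,0],[255,0,0,0,0],[255,0,0,0,0]]' 60
```

```text
t: 3.87
tool_pos: [0.4586, 0.0105, 0.0122]
tool_rot: [-0.326, -3.124, -0.0]
contact_force: [-0.0, -0.3, 0.1]
opening: 0.0857
t: 4.7
tool_pos: [0.4598, 0.0093, 0.0135]
tool_rot: [0.329, 3.122, -0.0]
contact_force: [-0.7, 0.2, 6.1]
opening: 0.0291
```

```bash
python3 -m creep '[[255,0,0,-15,0],[255,0,0,-40,0],[255,0,0,-70,0],[255,0,0,-100,0],[255,-2,15,-125,0],[255,-5,40,-140,0],[255,-8,70,-140,0],[255,-12,100,-140,0],[255,-15,130,-140,0],[255,-19,160,-140,0],[255,-22,190,-140,0],[255,-22,190,-140,0]]'
python3 - <<'E'
from h import *
p,R,o=tool();print(p,o["opening"],R.round(3).tolist())
print((R.T@(np.array([.5497,.2754,.111])-p)*1000).round(1))
E
```

```text
t: 5.7
tool_pos: [0.5199, 0.1947, 0.1513]
tool_rot: [-0.323, -3.124, -0.003]
contact_force: [-0.2, 0.6, -1.7]
opening: 0.0291
[0.51994741 0.19465375 0.15132337] 0.029142111156104357 [[-0.979, 0.205, -0.001], [0.205, 0.979, 0.002], [0.002, 0.002, -1.0]]
[-12.7  85.1  40.4]
```

```bash
python3 -m creep '[[255,-4,25,0,0],[255,-8,50,0,0],[255,-11,70,8,0],[255,-13,82,20,0],[255,-13,85,32,0],[255,-13,85,40,0],[255,-13,85,40,0],[255,-13,85,40,0]]'
python3 - <<'E'
from h import *
c=np.load("w1.npy",allow_pickle=True).item()
print("label from w1",ray(c,[[509,272]],.011),"carrier corners",ray(c,[[418,144],[444,305]],.01))
p,R,o=tool();print(p,R.round(3).tolist())
a=ctrl.get_image("side");c=ctrl.calibration("side")
g=p+np.array([-.001,0,.0147]); u=-R[:,0]
P=lambda f,z:g+f*u+np.array([0,0,z])
print("win",P(.085,-.024))
print("proj head top front/back",proj(c,[P(.118,.018),P(.048,.018),P(-.087,.014)]).round(1).tolist())
cv2.imwrite("pics/s2.png",cv2.resize(cv2.cvtColor(a,4)[170:310,170:330],None,fx=5,fy=5)[:600])
w=ctrl.get_image("wrist");cv2.imwrite("pics/w2.png",cv2.cvtColor(w,4)); np.save("w2.npy",dict(ctrl.calibration("wrist")),allow_pickle=True)
t=ctrl.get_image("top");c=ctrl.calibration("top");print("top",proj(c,[P(.118,.018),P(.048,.018),P(-.087,.014)]).round(1).tolist())
im=np.vstack([cv2.resize(cv2.cvtColor(a,4)[200:280,190:320],None,fx=4,fy=4),cv2.resize(cv2.cvtColor(t,4)[160:230,180:310],None,fx=4,fy=4)]);cv2.imwrite("pics/s2.png",im);print(im.shape)
E
```

```text
t: 6.37
tool_pos: [0.5492, 0.27, 0.1108]
tool_rot: [-0.33, -3.122, 0.003]
contact_force: [-0.0, -0.6, -0.6]
opening: 0.029
label from w1 [[0.63290206 0.25726792 0.011     ]] carrier corners [[0.45488443 0.1607917  0.01      ]
 [0.66483598 0.17687377 0.01      ]]
[0.54915733 0.26999067 0.11084654] [[-0.978, 0.209, -0.003], [0.209, 0.978, -0.001], [0.002, -0.002, -1.0]]
win [0.63127947 0.2522237  0.10133437]
proj head top front/back [[217.1, 219.9], [236.7, 227.9], [276.3, 245.1]]
top [[225.3, 156.8], [219.0, 180.9], [206.9, 228.7]]
(600, 520, 3)
```

View pics/s2.png

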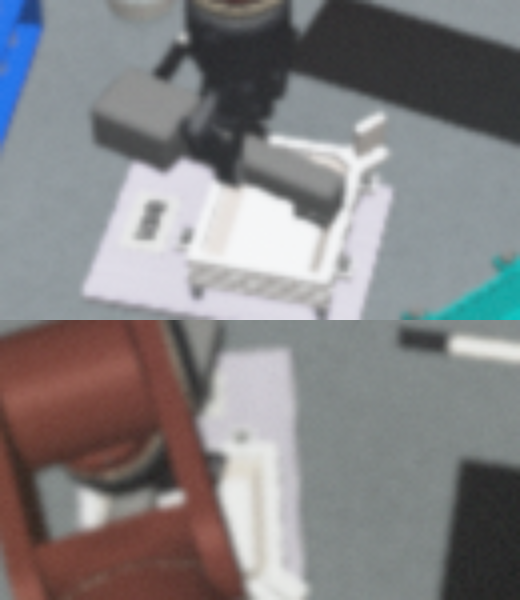

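View pics/w2.png

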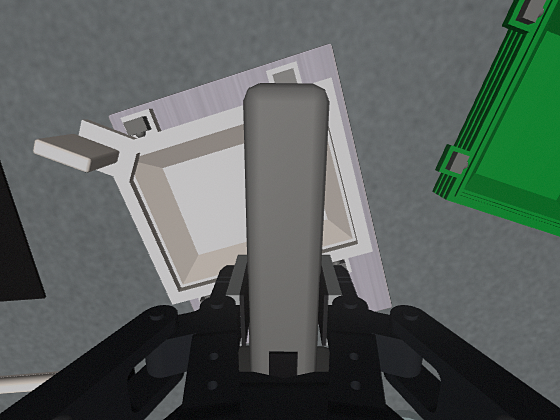

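```bash
python3 -m creep '[[255,0,5,0,0],[255,0,5,0,0],[255,0,5,0,0],[255,0,5,0,0],[255,0,5,0,0],[255,0,5,0,0],[255,0,5,0,0],[255,0,5,0,0],[255,0,5,0,0],[255,0,5,0,0],[255,0,5,0,0],[255,0,5,0,0]]'
python3 -m creep '[[255,0,0,0,0],[255,0,0,0,0],[255,0,0,0,0],[255,0,0,0,0],[255,0,0,0,0],[255,0,0,0,0]]'
python3 - <<'E'
from h import *
p,R,o=tool();print(p)
g=p+np.array([-.001,0,.0147]);print("win",g-.085*R[:,0]-np.array([0,0,.024]))
# back: TCP target above the pad
print((R.T@(np.array([.4590,.0095,.150])-p)*1000).round(1))
E
```

```text
t: 7.52
tool_pos: [0.5513, 0.2761, 0.1123]
tool_rot: [0.329, 3.124, -0.0]
contact_force: [0.7, 0.3, -2.0]
opening: 0.0292
t: 8.02
tool_pos: [0.5513, 0.2761, 0.1123]
tool_rot: [0.329, 3.124, 0.0]
contact_force: [-1.0, -0.4, -2.0]
opening: 0.0292
[0.55132242 0.27613145 0.11231503]
win [0.63345871 0.25842959 0.1030185 ]
[  34.8 -280.   -37.7]
```

```bash
python3 -m creep '[[255,0,-5,-15,0],[255,3,-25,-35,0],[255,7,-55,-38,0],[255,11,-85,-38,0],[255,15,-115,-38,0],[255,19,-150,-38,0],[255,23,-185,-38,0],[255,27,-215,-38,0],[255,31,-245,-38,0],[255,34,-265,-38,0],[255,35,-277,-38,0],[255,35,-280,-38,0]]'
python3 -m creep '[[255,0,0,0,0],[255,0,0,0,0],[255,0,0,0,0]]'
```

```text
t: 9.02
tool_pos: [0.4584, 0.0076, 0.1516]
tool_rot: [0.333, 3.122, -0.001]
contact_force: [0.8, 0.2, -1.5]
opening: 0.029
t: 9.27
tool_pos: [0.4591, 0.0102, 0.1507]
tool_rot: [0.327, 3.124, 0.0]
contact_force: [0.0, 1.1, -2.7]
opening: 0.0289
```

```bash
python3 -m creep '[[255,0,0,25,0],[255,0,0,55,0],[255,0,0,85,0],[255,0,0,110,0],[255,0,0,122,0],[255,0,0,128,0],[255,0,0,132,0],[255,0,0,135,0],[255,0,0,137,0],[255,0,0,137,0],[255,0,0,137,0]]'
```

```text
t: 10.18
tool_pos: [0.4596, 0.0095, 0.0142]
tool_rot: [0.329, 3.123, -0.0]
contact_force: [0.1, 0.2, -1.7]
opening: 0.0291
```

```bash
python3 -m creep '[[255,0,0,1,0],[255,0,0,1,0],[255,0,0,1,0]]'; python3 -m creep '[[255,0,0,1,0],[255,0,0,1,0],[255,0,0,1,0]]'
```

```text
t: 10.43
tool_pos: [0.4598, 0.0094, 0.0135]
tool_rot: [0.329, 3.122, 0.0]
contact_force: [-1.2, 0.7, 4.0]
opening: 0.0292
t: 10.68
tool_pos: [0.4598, 0.0094, 0.0134]
tool_rot: [0.329, 3.124, -0.0]
contact_force: [-6.3, 1.7, 13.9]
opening: 0.0291
```

Resting on the pad. Release, wait, rise, and look.

```bash
python3 -m creep '[[0,0,0,-1,0],[0,0,0,-1,0],[0,0,0,-1,0],[0,0,0,-1,0],[0,0,0,-1,0],[0,0,0,-1,0],[0,0,0,-1,0],[0,0,0,-1,0],[0,0,0,-1,0],[0,0,0,-1,0]]'
python3 -m creep '[[0,0,0,-30,0],[0,0,0,-70,0],[0,0,0,-110,0],[0,0,0,-150,0],[0,0,0,-180,0],[0,0,0,-180,0]]'
python3 - <<'E'
from h import *
p,R,o=tool();print(p,R.round(3).tolist())
c=ctrl.calibration("wrist");a=ctrl.get_image("wrist");cv2.imwrite("pics/w3.png",cv2.cvtColor(a,4));np.save("w3.npy",c,allow_pickle=True)
for d in ctrl.outline_of("wrist","scanner_grip")[:2]: print(d["conf"],d["rect"])
yaw=.08
# tray pose: combine
tr=np.array([.5265,.2506]);cs=np.array([[np.cos(yaw),-np.sin(yaw)],[np.sin(yaw),np.cos(yaw)]])
lab=np.array([.6325,.2575]);print("stack from label",lab-cs@[.105,0])
print("tab",tr+cs@[-.0568,-.0723])
E
```

```text
t: 11.52
tool_pos: [0.4588, 0.0096, 0.0123]
tool_rot: [-0.329, -3.124, -0.0]
contact_force: [-0.7, 0.1, -0.9]
opening: 0.0852
t: 12.02
tool_pos: [0.4629, 0.009, 0.2009]
tool_rot: [0.327, 3.11, -0.001]
contact_force: [1.0, 0.3, 0.8]
opening: 0.0853
[0.46294339 0.00898349 0.200944  ] [[-0.978, 0.208, 0.014], [0.208, 0.978, -0.002], [-0.014, 0.001, -1.0]]
0.94 [252.2, 85.8, 58.6, 208.0]
0.33 [0.0, 196.0, 108.2, 160.5]
stack from label [0.52783582 0.24910896]
tab [0.4756595  0.17399208]
```

View pics/w3.png

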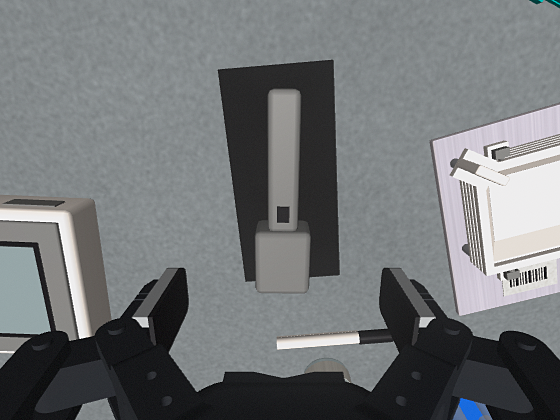

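```bash
python3 -m creep '[[0,2,16,0,-0.12],[0,4,33,0,-0.24],[0,6,49,0,-0.36],[0,9,65,0,-0.48],[0,11,82,0,-0.6],[0,13,98,0,-0.72],[0,15,114,10,-0.84],[0,17,130,20,-0.96],[0,20,147,30,-1.08],[0,22,163,40,-1.194],[0,22,163,40,-1.194],[0,22,163,40,-1.194]]'
python3 - <<'E'
from h import *
p,R,o=tool();print(p,R.round(3).tolist(),o["q"].round(2))
c=ctrl.calibration("wrist");a=ctrl.get_image("wrist")
np.save("w4.npy",c,allow_pickle=True);cv2.imwrite("pics/w4.png",cv2.cvtColor(a,4))
d=np.array([-.5532,-.8329]);n=np.array([-d[1],d[0]]);t=np.array([.4757,.174])
pts=np.array([[*(t+s*.014*d+k*.004*n),z] for z in(.09,.058) for s,k in((1,1),(1,-1),(-1,-1),(-1,1))])
print(proj(c,pts).round(1).tolist())
yaw=.08;cs=np.array([[np.cos(yaw),-np.sin(yaw)],[np.sin(yaw),np.cos(yaw)]])
q=np.array([.5273,.250])+np.array([[-.055,-.07],[-.055,.07],[.055,.07],[.055,-.07]])@cs.T
print("rim",proj(c,np.c_[q,[.058]*4]).round(1).tolist())
E
```

```text
t: 13.12
tool_pos: [0.4693, 0.1735, 0.1494]
tool_rot: [1.481, -2.764, -0.002]
contact_force: [0.1, -0.5, 0.1]
opening: 0.0854
[0.46933577 0.17349234 0.1493838 ] [[-0.554, -0.833, -0.005], [-0.833, 0.554, -0.002], [0.004, 0.004, -1.0]] [ 0.21 -0.18  1.98 -0.    1.35 -2.35]
[[268.6, 212.4], [281.0, 212.4], [281.1, 252.1], [269.2, 252.1], [270.2, 198.9], [281.1, 198.8], [281.2, 234.2], [270.7, 234.2]]
rim [[274.6, 220.4], [377.3, 341.9], [276.4, 404.4], [168.9, 299.5]]
```

View pics/w4.png

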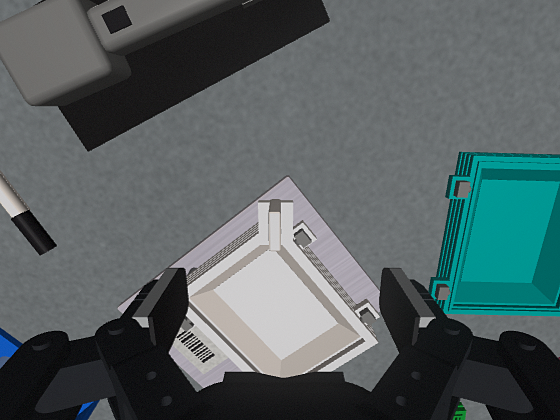

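```bash
python3 - <<'E'
import cv2
a=cv2.imread("pics/w4.png")[180:290,200:350]
cv2.imwrite("pics/w4c.png",cv2.resize(a,None,fx=5,fy=5,interpolation=2))
E
```

```text
(no output)
```

View pics/w4c.png

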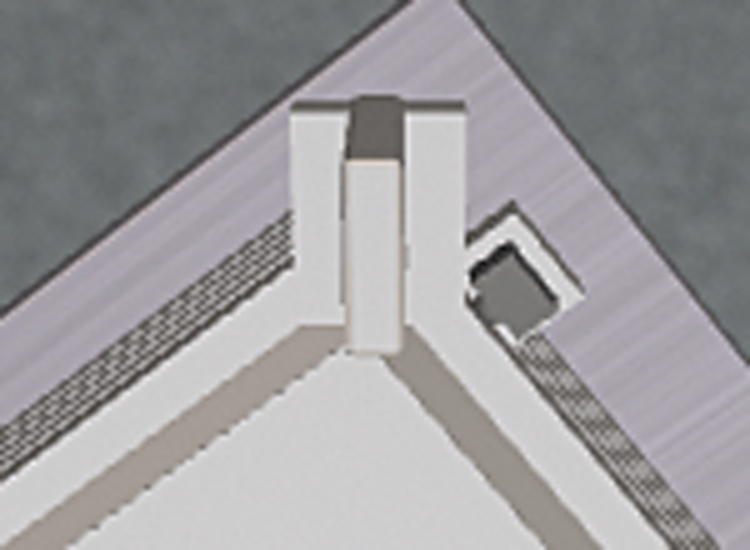

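```bash
python3 -m creep '[[0,-4,-5,25,0],[0,-4,-5,50,0],[0,-4,-5,70,0],[0,-4,-5,74,0],[0,-4,-5,74,0],[0,-4,-5,74,0]]'
python3 - <<'E'
from h import *
p,R,o=tool();print(p,(R.T@(np.array([.4757,.174,.063])-p)*1000).round(1))
E
```

```text
t: 13.67
tool_pos: [0.4782, 0.1737, 0.0793]
tool_rot: [-1.482, 2.769, -0.001]
contact_force: [0.8, -0.2, -0.1]
opening: 0.0856
[0.47817429 0.17370509 0.07925421] [ 1.1  2.2 16.3]
```

```bash
python3 -m creep '[[0,1,2,8,0],[0,1,2,14,0],[0,1,2,14,0],[0,1,2,14,0],[0,1,2,14,0]]'
```

```text
t: 14.08
tool_pos: [0.4755, 0.1745, 0.0646]
tool_rot: [-1.484, 2.768, -0.0]
contact_force: [1.1, 0.5, -0.5]
opening: 0.0854
```

```bash
python3 -m creep '[[0,0,0,2,0],[120,0,0,2,0],[180,0,0,2,0],[255,0,0,2,0],[255,0,0,2,0],[255,0,0,2,0],[255,0,0,2,0],[255,0,0,2,0],[255,0,0,2,0],[255,0,0,2,0],[255,0,0,2,0],[255,0,0,2,0]]' 20
```

```text
t: 15.08
tool_pos: [0.4756, 0.1743, 0.0624]
tool_rot: [-1.484, 2.769, -0.001]
contact_force: [1.2, -2.2, 0.4]
opening: 0.0075
```

```bash
python3 -m creep '[[255,0,0,-1.5,0],[255,0,0,-3,0],[255,-0.5,0,-4.5,0],[255,-1,0,-6,0],[255,-1,0,-7.5,0],[255,-1.5,0,-9,0],[255,-1.5,0,-10.5,0],[255,-2,0,-12,0],[255,-2,0,-13.5,0],[255,-2,0,-14,0],[255,-2,0,-14,0],[255,-2,0,-14,0]]'
python3 - <<'E'
from h import *
p,R,o=tool();print(p)
for n,(y0,y1,x0,x1) in {"wrist":(180,400,120,420),"side":(210,290,190,310)}.items():
    c=ctrl.calibration(n);a=ctrl.get_image(n);cv2.imwrite(f"pics/{n}5.png",cv2.cvtColor(a,4));np.save(f"{n}5.npy",c,allow_pickle=True)
w=cv2.imread("pics/wrist5.png")[180:400,120:420];s=cv2.imread("pics/side5.png")[205:285,195:315]
im=np.hstack([cv2.resize(w,(400,293)),cv2.resize(s,(400,267))[:293] if 0 else cv2.copyMakeBorder(cv2.resize(s,(400,267)),0,26,0,0,0)])
cv2.imwrite("pics/v5.png",im)
E
```

```text
t: 16.08
tool_pos: [0.4765, 0.1761, 0.0764]
tool_rot: [-1.484, 2.769, -0.0]
contact_force: [0.6, -0.4, -0.6]
opening: 0.0078
[0.47653425 0.17609579 0.07640696]
```

View pics/v5.png

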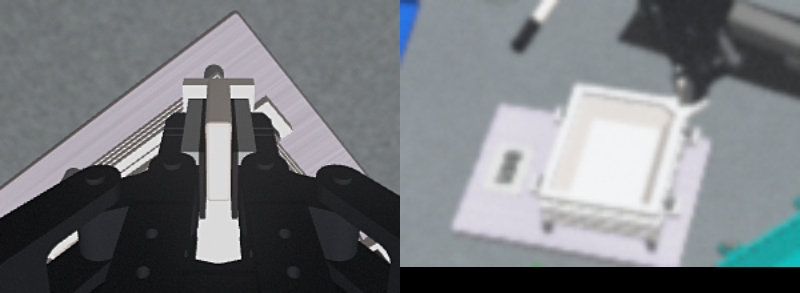

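```bash
python3 - <<'E'
from h import *
c=np.load("wrist5.npy",allow_pickle=True).item();s=np.load("side5.npy",allow_pickle=True).item()
d=np.array([-.5532,-.8329]);n=np.array([-d[1],d[0]])
for dz,th in((0,0),(.014,.08),(.014,0)):
    o=np.array([.5273,.25])+.089*np.array([.5532,.8329]) # far corner
    def T(r,k,h): # dist from far corner outward, lateral, height over far corner underside(.052)
        return [*(o+d*(r*np.cos(th)-h*np.sin(th))+k*n),.052+h*np.cos(th)+r*np.sin(th)+(dz if th==0 else 0)]
    print(dz,th,"tab top near edge L/R, far edge, rim foot",proj(c,[T(.195,.004,.038),T(.195,-.004,.038),T(.167,0,.038),T(.195,.014,.006),T(.195,-.014,.006)]).round(1).tolist(), "side tabtop,corner",proj(s,[T(.181,0,.038),T(.178,0,0)]).round(1).tolist())
im=cv2.imread("pics/wrist5.png")[210:330,220:340];t=cv2.imread("pics/side5.png")[215:275,225:295]
cv2.imwrite("pics/v6.png",np.hstack([cv2.resize(im,(400,400),interpolation=2),cv2.resize(t,(400,400),interpolation=2)]))
E
```

```text
0 0 tab top near edge L/R, far edge, rim foot [[270.2, 251.8], [288.9, 251.8], [279.8, 308.0], [253.3, 225.4], [307.0, 225.4]] side tabtop,corner [[282.2, 229.4], [281.1, 238.2]]
0.014 0.08 tab top near edge L/R, far edge, rim foot [[268.9, 277.5], [289.5, 277.5], [279.5, 333.9], [250.6, 239.1], [309.2, 239.1]] side tabtop,corner [[281.4, 226.7], [281.1, 235.1]]
0.014 0 tab top near edge L/R, far edge, rim foot [[268.9, 267.3], [289.4, 267.3], [279.5, 327.9], [250.8, 235.7], [309.0, 235.7]] side tabtop,corner [[282.3, 226.2], [281.2, 235.1]]
```

View pics/v6.png

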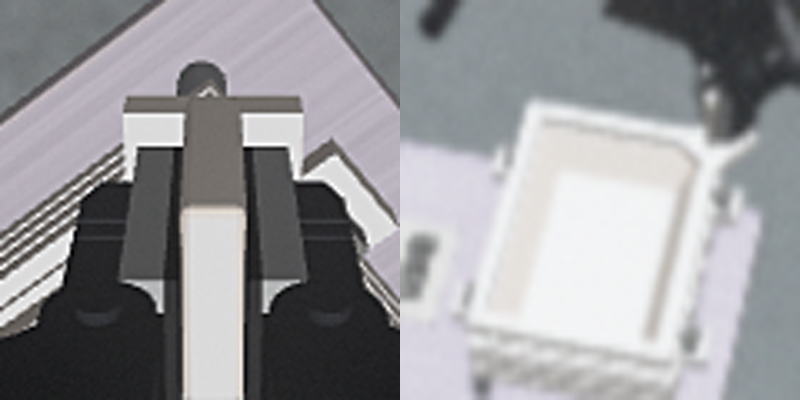

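```bash
python3 - <<'E'
from h import *
c=ctrl.calibration("side")
A=cv2.imread("pics/side.png",0).astype(np.float32);B=cv2.imread("pics/side5.png",0).astype(np.float32)
yaw=.08;cs=np.array([[np.cos(yaw),-np.sin(yaw)],[np.sin(yaw),np.cos(yaw)]])
for n,(x,y) in dict(far=(.055,.07),mx=(-.055,.07),my=(.055,-.07),label=(.105,0),tab=(-.055,-.07)).items():
    q=np.array([.5273,.25])+cs@[x,y]; z=.058 if n!="label" else .011
    u=proj(c,[*q,z])[0]; v=proj(c,[*q,z+.014])[0]-u
    f=8;i,j=u.round().astype(int);h=5
    T=cv2.resize(A[j-h-1:j+h,i-h:i+h+1],None,fx=f,fy=f,interpolation=2);S=cv2.resize(B[j-h-7:j+h+6,i-h-6:i+h+7],None,fx=f,fy=f,interpolation=2)
    m=cv2.matchTemplate(S,T,cv2.TM_CCOEFF_NORMED);_,mx,_,l=cv2.minMaxLoc(m)
    print(n,u.round(1),"14mm would be",v.round(2),"found",(np.array(l)/f-6).round(2),round(mx,3))
im=[cv2.resize(x[225:275,225:295],(395,282),interpolation=2) for x in(A,B)]
cv2.imwrite("pics/v7.png",np.hstack(im))
E
python3 -c "
from h import *
for i in range(3):
    ctrl.get_image('top');print(ctrl.get_obs()['contact_force'].round(2),ctrl.get_obs()['wrist_torque'].round(3))"
```

```text
far [236.3 263.6] 14mm would be [-0.14 -3.07] found [ 0.5 -1. ] 0.689
mx [271.9 269.9] 14mm would be [ 0.08 -3.06] found [-0.12 -0.25] 0.718
my [247.5 231.3] 14mm would be [-0.07 -3.07] found [ 0.   -2.12] 0.997
label [227.2 254.4] 14mm would be [-0.19 -2.96] found [0. 0.] 0.999
tab [281.1 236.9] 14mm would be [ 0.13 -3.07] found [ 0.12 -2.  ] 0.758
[-0.21 -0.19 -1.19] [-0.063  0.064 -0.037]
[-0.   -0.88 -1.15] [0.01  0.088 0.03 ]
[ 0.02 -0.27 -0.77] [-0.097  0.067  0.041][ WARN:0@0.105] global loadsave.cpp:1063 imwrite_ Unsupported depth image for selected encoder is fallbacked to CV_8U.
```

View pics/v7.png

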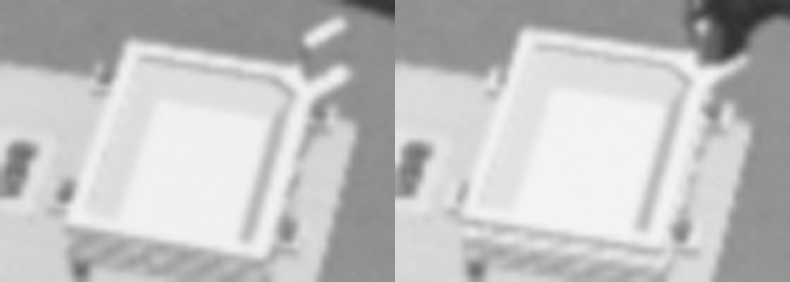

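```bash
python3 -m creep '[[255,0.5,0,3,0],[255,1,0,6,0],[255,1.5,0,9,0],[255,2,0,11,0],[255,2,0,12,0],[255,2,0,13,0],[255,2,0,14,0],[255,2,0,14,0],[255,2,0,14,0]]'
python3 -c "
from h import *
for i in range(3):
    ctrl.get_image('side');o=ctrl.get_obs();print(o['contact_force'].round(2),o['tool_pos'].round(4))"
```

```text
t: 17.08
tool_pos: [0.4755, 0.1743, 0.0624]
tool_rot: [-1.484, 2.769, -0.0]
contact_force: [-0.7, -0.6, 3.5]
opening: 0.0076
[ 0.34 -0.48  3.9 ] [0.4755 0.1743 0.0624]
[ 0.11 -1.37  2.51] [0.4755 0.1743 0.0624]
[-0.28 -1.12  2.14] [0.4754 0.1743 0.0624]
```

```bash
python3 -m creep '[[255,0,0,0.7,0],[255,0,0,1.4,0],[255,0,0,2,0],[255,0,0,2,0]]'
python3 - <<'E'
from h import *
c=ctrl.calibration("side")
A=cv2.imread("pics/side.png",0).astype(np.float32);a=ctrl.get_image("side");B=cv2.cvtColor(a,7).astype(np.float32)
print(ctrl.get_obs()["contact_force"])
yaw=.08;cs=np.array([[np.cos(yaw),-np.sin(yaw)],[np.sin(yaw),np.cos(yaw)]])
for n,(x,y) in dict(far=(.055,.07),mx=(-.055,.07),my=(.055,-.07),label=(.105,0)).items():
    q=np.array([.5273,.25])+cs@[x,y]; z=.058 if n!="label" else .011
    u=proj(c,[*q,z])[0]
    f=8;i,j=u.round().astype(int);h=5
    T=cv2.resize(A[j-h-1:j+h,i-h:i+h+1],None,fx=f,fy=f,interpolation=2);S=cv2.resize(B[j-h-7:j+h+6,i-h-6:i+h+7],None,fx=f,fy=f,interpolation=2)
    m=cv2.matchTemplate(S,T,cv2.TM_CCOEFF_NORMED);_,mx,_,l=cv2.minMaxLoc(m)
    print(n,"found",(np.array(l)/f-6).round(2),round(mx,3))
E
```

```text
t: 17.57
tool_pos: [0.4759, 0.1743, 0.0618]
tool_rot: [-1.484, 2.769, -0.001]
contact_force: [-4.1, -2.9, 11.0]
opening: 0.0074
[-3.96620431 -2.83851976 10.73441862]
far found [ 0.25 -1.62] 0.571
mx found [ 0.   -0.38] 0.835
my found [-0.12 -0.62] 0.994
label found [0. 0.] 0.999
```

```bash
cat >> h.py <<'E'
def rise(B,save=None):
    "per-corner image-vertical rise of the tray rim vs start, in mm, by ECC affine in side view"
    c=ctrl.calibration("side");A=cv2.imread("pics/side.png",0).astype(np.float32)
    yaw=.08;cs=np.array([[np.cos(yaw),-np.sin(yaw)],[np.sin(yaw),np.cos(yaw)]])
    P=lambda x,y,z:proj(c,np.c_[np.array([.5273,.25])+np.array([[x,y],[-x,y],[-x,-y],[x,-y]])@cs.T,[z]*4])
    m=np.zeros(A.shape,np.uint8);cv2.fillConvexPoly(m,P(.054,.069,.058).round().astype(np.int32),255)
    W=np.eye(2,3,dtype=np.float32)
    cc,W=cv2.findTransformECC(A,B.astype(np.float32),W,cv2.MOTION_AFFINE,(3,500,1e-7),m,3)
    q=P(.055,.07,.058);d=q@W[:,:2].T+W[:,2]-q
    print("cc",round(cc,4),dict(zip(("far","mx","tab","my"),zip((d[:,0]).round(2).tolist(),(-d[:,1]/3.07*14).round(1).tolist()))))
E
python3 - <<'E'
from h import *
rise(cv2.imread("pics/side5.png",0))
rise(cv2.cvtColor(ctrl.get_image("side"),7))
print(ctrl.get_obs()["contact_force"])
E
```

```text
Traceback (most recent call last):
  File "h.py", line 22, in rise
    cc,W=cv2.findTransformECC(A,B.astype(np.float32),W,cv2.MOTION_AFFINE,(3,500,1e-7),m,3)
         ~~~~~~~~~~~~~~~~~~~~^^^^^^^^^^^^^^^^^^^^^^^^^^^^^^^^^^^^^^^^^^^^^^^^^^^^^^^^^^^^^
cv2.error: OpenCV(4.12.0) /io/opencv/modules/video/src/ecc.cpp:589: error: (-7:Iterations do not converge) The algorithm stopped before its convergence. The correlation is going to be minimized. Images may be uncorrelated or non-overlapped in function 'findTransformECC'
```

```bash
sed -i 's/findTransformECC(A,B.astype(np.float32),W/findTransformECC(B.astype(np.float32),A,W/; s/(3,500,1e-7),m,3)/(3,500,1e-6),m,5);W=cv2.invertAffineTransform(W)/' h.py
python3 - <<'E'
from h import *
rise(cv2.imread("pics/side.png",0))
rise(cv2.imread("pics/s2.png",0)) if 0 else None
rise(cv2.imread("pics/side5.png",0))
rise(cv2.cvtColor(ctrl.get_image("side"),7))
print(ctrl.get_obs()["contact_force"])
E
```

```text
cc 1.0 {'far': (-0.0, -0.0), 'mx': (-0.0, -0.0), 'tab': (-0.0, -0.0), 'my': (-0.0, -0.0)}Traceback (most recent call last):
  File "<stdin>", line 4, in <module>
  File "h.py", line 22, in rise
    cc,W=cv2.findTransformECC(B.astype(np.float32),A,W,cv2.MOTION_AFFINE,(3,500,1e-6),m,5);W=cv2.invertAffineTransform(W)
         ~~~~~~~~~~~~~~~~~~~~^^^^^^^^^^^^^^^^^^^^^^^^^^^^^^^^^^^^^^^^^^^^^^^^^^^^^^^^^^^^^
cv2.error: OpenCV(4.12.0) /io/opencv/modules/video/src/ecc.cpp:589: error: (-7:Iterations do not converge) The algorithm stopped before its convergence. The correlation is going to be minimized. Images may be uncorrelated or non-overlapped in function 'findTransformECC'
```

```bash
python3 - <<'E'
s=open("h.py").read().split("    W=np.eye")[0]+'''    from scipy.ndimage import map_coordinates as mc,gaussian_filter as gf
    from scipy.optimize import least_squares
    A=gf(A,.7);B=gf(B.astype(np.float32),.7)
    v,u=np.nonzero(m);q=P(.055,.07,.058);o=q.mean(0);un,vn=(u-o[0])/25,(v-o[1])/20;a=A[v,u]
    g=lambda k:k[5]+k[6]*mc(B,[v+k[0]+k[1]*un+k[2]*vn,u+k[3]+k[4]*un],order=1)-a
    best=min((least_squares(g,[s,0,0,0,0,0,1],loss="soft_l1",f_scale=8,diff_step=1e-3,x_scale=[1,1,1,1,1,10,.1]) for s in(.01,-1,-2,-3,-4)),key=lambda r:r.cost)
    k=best.x;d=k[0]+k[1]*(q[:,0]-o[0])/25+k[2]*(q[:,1]-o[1])/20
    print("cost",round(best.cost/len(a),2),dict(zip(("far","mx","tab","my"),(-d/3.07*14).round(1).tolist())),k[3:5].round(2))
'''
open("h.py","w").write(s)
E
python3 - <<'E'
from h import *
rise(cv2.imread("pics/side.png",0))
rise(cv2.imread("pics/side5.png",0))
rise(cv2.cvtColor(ctrl.get_image("side"),7))
print(ctrl.get_obs()["contact_force"])
E
```

```text
cost 0.0 {'far': -0.0, 'mx': -0.0, 'tab': 0.0, 'my': -0.0} [ 0. -0.]
cost 3.78 {'far': 7.3, 'mx': 7.6, 'tab': 10.2, 'my': 9.9} [0.12 0.03]
cost 5.32 {'far': 9.4, 'mx': 3.5, 'tab': -2.9, 'my': 2.7} [-0.21 -0.13]
[-3.0332616  -2.19314168 11.86160369]
```

```bash
python3 -m creep '[[200,0,0,-1.5,0],[200,0,0,-1.5,0],[200,0,0,-1.5,0],[200,0,0,-1.5,0],[200,0,0,-1.5,0],[200,0,0,-1.5,0]]'
python3 -c "
from h import *
rise(cv2.cvtColor(ctrl.get_image('side'),7));print(ctrl.get_obs()['contact_force'])"
```

```text
t: 18.17
tool_pos: [0.4749, 0.1743, 0.0613]
tool_rot: [1.484, -2.768, -0.001]
contact_force: [-0.7, 0.0, -0.4]
opening: 0.0185
cost 5.17 {'far': 4.6, 'mx': -1.2, 'tab': -1.4, 'my': 4.1} [-0.62 -0.18]
[-0.36863332  0.98373393  0.92655568]
```

```bash
python3 -m creep '[[200,0,0,-20,0],[200,0,0,-45,0],[230,-10,0,-55,0],[255,-45,0,-55,0],[255,-85,0,-55,0],[255,-125,0,-55,0],[255,-160,0,-55,0],[255,-175,0,-45,0],[255,-175,0,-30,0],[255,-175,0,-15,0],[255,-175,0,-10,0],[255,-175,0,-10,0]]'
python3 -m creep '[[255,0,0,1,0],[255,0,0,2,0],[255,0,0,3,0],[255,0,0,4,0]]'
```

```text
t: 19.22
tool_pos: [0.5695, 0.3182, 0.068]
tool_rot: [1.48, -2.763, -0.001]
contact_force: [-0.9, -0.4, -0.7]
opening: -0.0002
t: 19.55
tool_pos: [0.5727, 0.32, 0.0689]
tool_rot: [-1.483, 2.768, -0.0]
contact_force: [0.2, -0.3, -0.5]
opening: 0.0002
```

```bash
python3 -m creep '[[255,0,0,2,0],[255,0,0,4,0],[255,0,0,5,0],[255,0,0,6,0],[255,0,0,6,0]]'
python3 -m creep '[[255,0,0,1,0],[255,0,0,2,0],[255,0,0,3,0],[255,0,0,3,0]]'
```

```text
t: 19.97
tool_pos: [0.5728, 0.3205, 0.0628]
tool_rot: [-1.484, 2.768, 0.0]
contact_force: [-1.4, 0.8, 5.1]
opening: -0.0
t: 20.3
tool_pos: [0.5735, 0.3212, 0.0607]
tool_rot: [-1.483, 2.765, 0.001]
contact_force: [-0.5, 1.0, 6.3]
opening: 0.0001
```

```bash
python3 -m creep '[[255,0,0,1,0],[255,0,0,2,0],[255,0,0,2,0]]'
python3 -m creep '[[255,0,0,1,0],[255,0,0,2,0],[255,0,0,2,0]]'
python3 -c "
from h import *
rise(cv2.cvtColor(ctrl.get_image('side'),7));print(ctrl.get_obs()['contact_force'])"
```

```text
t: 20.55
tool_pos: [0.5741, 0.3215, 0.0599]
tool_rot: [-1.482, 2.764, 0.001]
contact_force: [0.2, 1.0, 9.9]
opening: 0.0
t: 20.8
tool_pos: [0.5746, 0.3216, 0.0594]
tool_rot: [-1.482, 2.764, -0.0]
contact_force: [-3.6, -0.7, 15.2]
opening: -0.0002
cost 32.7 {'far': -10.8, 'mx': -19.3, 'tab': 97.0, 'my': 103.9} [8.5  4.22]
[-3.53711624  0.39152844 14.94309638]
```

```bash
python3 -m creep '[[255,0,0,-20,0],[255,0,0,-45,0],[255,15,0,-65,0],[255,55,0,-65,0],[255,95,0,-65,0],[255,135,0,-65,0],[200,165,0,-65,0],[200,184,0,-65,0],[200,189,0,-65,0],[200,189,0,-65,0],[200,189,0,-65,0]]'
python3 -c "
from h import *
rise(cv2.cvtColor(ctrl.get_image('side'),7))
p,R,o=tool();print(p,(R.T@(np.array([.4757,.174,.068])+.014*np.array([-.5532,-.8329,0])-p)*1000).round(1))"
```

```text
t: 21.77
tool_pos: [0.468, 0.1631, 0.1199]
tool_rot: [-1.484, 2.768, 0.0]
contact_force: [0.1, 0.5, -0.7]
opening: 0.0185
cost 2.93 {'far': -2.2, 'mx': 3.9, 'tab': 3.9, 'my': -1.9} [ 1.17 -0.19]
[0.46825948 0.1633908  0.11999748] [ 1.1 -0.3 52. ]
```

```bash
python3 - <<'E'
from h import *
c=ctrl.calibration("wrist");w=cv2.cvtColor(ctrl.get_image("wrist"),4);s=cv2.cvtColor(ctrl.get_image("side"),4);a=cv2.imread("pics/side.png")
cv2.imwrite("pics/w8.png",w);np.save("w8.npy",c,allow_pickle=True)
f=lambda x:cv2.resize(x[220:280,225:295],(350,300),interpolation=2)
im=np.hstack([cv2.resize(w[190:410,130:430],(450,330),interpolation=2),np.vstack([f(a),f(s)])[:600] if 0 else cv2.copyMakeBorder(f(s),0,30,0,0,0)])
im=np.vstack([im,np.hstack([cv2.resize(w[220:300,240:340],(338,270),interpolation=2),np.zeros((270,112,3),np.uint8),f(a)[:270]])])
cv2.imwrite("pics/v9.png",im);print(im.shape)
d=np.array([-.5532,-.8329]);n=np.array([-d[1],d[0]]);t=np.array([.4757,.174])
pts=np.array([[*(t+s*.014*d+k*.004*n),z] for z in(.09,) for s,k in((1,1),(1,-1),(-1,-1),(-1,1))])
print("nominal tab top",proj(c,pts).round(1).tolist())
E
```

```text
(600, 800, 3)
nominal tab top [[275.3, 243.4], [289.4, 243.4], [289.1, 286.8], [275.6, 286.8]]
```

View pics/v9.png

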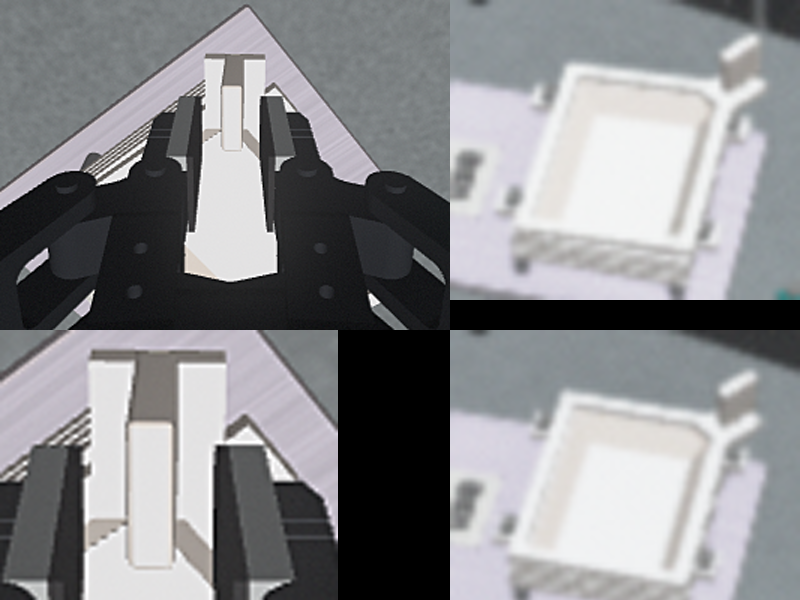

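```bash
python3 -m creep '[[200,-1,1,25,0],[200,-1,1,45,0],[200,-1,1,51,0],[200,-1,1,51,0],[225,-1,1,51,0],[235,-1,1,51,0],[235,-1,1,51,0],[235,-1,1,51,0],[235,-1,1,51,0]]' 20
python3 -c "
from h import *
rise(cv2.cvtColor(ctrl.get_image('side'),7));o=ctrl.get_obs();print(o['contact_force'],o['opening'],o['tool_pos'])"
```

```text
t: 22.67
tool_pos: [0.4679, 0.1643, 0.0697]
tool_rot: [-1.483, 2.767, -0.001]
contact_force: [-0.0, 0.8, 0.1]
opening: 0.0077
cost 1.5 {'far': 3.4, 'mx': 4.6, 'tab': 5.6, 'my': 4.5} [ 0.77 -0.14]
[-0.04601071  0.37058392  0.41787479] 0.007951890065347305 [0.46785203 0.16422194 0.0695313 ]
```

```bash
python3 -m creep '[[235,0,0,-1.5,0],[235,0,0,-3,0],[235,-0.5,0,-4.5,0],[235,-1,0,-6,0],[235,-1,0,-7.5,0],[235,-1.5,0,-9,0],[235,-1.5,0,-10,0],[235,-1.5,0,-10,0]]'
python3 -c "
from h import *
for i in range(3): rise(cv2.cvtColor(ctrl.get_image('side'),7))
c=ctrl.calibration('wrist');cv2.imwrite('pics/w10.png',cv2.cvtColor(ctrl.get_image('wrist'),4));np.save('w10.npy',c,allow_pickle=True)
o=ctrl.get_obs();print(o['contact_force'],o['opening'],o['tool_pos'])"
```

```text
t: 23.38
tool_pos: [0.4683, 0.1654, 0.0791]
tool_rot: [-1.484, 2.768, -0.0]
contact_force: [0.2, -0.4, -1.4]
opening: 0.0075
cost 2.47 {'far': 11.2, 'mx': 12.3, 'tab': 13.5, 'my': 12.6} [0.6  0.03]
cost 2.69 {'far': 10.6, 'mx': 11.7, 'tab': 13.4, 'my': 12.4} [0.59 0.06]
cost 2.49 {'far': 10.7, 'mx': 11.5, 'tab': 13.0, 'my': 12.3} [0.62 0.02]
[ 0.4588116   0.73480345 -0.14742439] 0.007630999763487464 [0.46804856 0.16533941 0.07868479]
```

```bash
python3 -m creep '[[235,0,0,-2,0],[235,0,0,-4,0],[233,0,0,-4,0],[233,0,0,-4,0],[233,0,0,-4,0]]'
python3 -c "
from h import *
rise(cv2.cvtColor(ctrl.get_image('side'),7))
o=ctrl.get_obs();print(o['contact_force'],o['opening'],o['tool_pos'])"
python3 -m creep '[[231,0,0,0,0],[231,0,0,0,0],[231,0,0,0,0]]'
python3 -c "
from h import *
rise(cv2.cvtColor(ctrl.get_image('side'),7))
o=ctrl.get_obs();print(o['contact_force'],o['opening'],o['tool_pos'])"
```

```text
t: 24.0
tool_pos: [0.4682, 0.1654, 0.0829]
tool_rot: [-1.484, 2.769, -0.0]
contact_force: [-0.7, 0.4, -1.1]
opening: 0.0072
cost 3.17 {'far': 15.3, 'mx': 15.9, 'tab': 17.1, 'my': 16.4} [0.61 0.09]
[ 0.42764646 -0.93788747 -0.6096705 ] 0.007907503598073701 [0.46813621 0.16536255 0.08282205]
t: 24.3
tool_pos: [0.4682, 0.1654, 0.0828]
tool_rot: [-1.484, 2.769, 0.0]
contact_force: [-0.1, 0.5, 0.3]
opening: 0.008
cost 3.6 {'far': -0.3, 'mx': 4.5, 'tab': 11.5, 'my': 6.9} [ 1.39 -0.2 ]
[ 0.24154352 -0.35373857 -0.09821888] 0.008003776780755433 [0.46815895 0.16539096 0.08280171]
```

```bash
python3 -m creep '[[234,0,0,0,0],[234,0,0,0,0],[234,0,0,0,0],[234,0,0,-2,0],[234,0,0,-3,0],[234,0,0,-3,0]]'
python3 -c "
from h import *
rise(cv2.cvtColor(ctrl.get_image('side'),7))
o=ctrl.get_obs();print(o['contact_force'],o['opening'],o['tool_pos'])"
```

```text
t: 24.85
tool_pos: [0.4683, 0.1654, 0.0861]
tool_rot: [-1.484, 2.768, -0.0]
contact_force: [-0.2, 0.1, -0.3]
opening: 0.0076
cost 3.7 {'far': 2.6, 'mx': 7.2, 'tab': 14.8, 'my': 10.4} [ 1.33 -0.19]
[ 0.36978306 -0.18821534 -1.8073837 ] 0.007471736616718833 [0.46824631 0.16535873 0.0859596 ]
```

```bash
python3 -m creep '[[234,0,0,0.6,0],[234,0,0,1.2,0],[234,0,0,1.2,0],[234,0,0,1.2,0],[255,0,0,1.2,0],[255,0,0,1.2,0],[255,0,0,1.2,0]]' 100
python3 -c "
from h import *
rise(cv2.cvtColor(ctrl.get_image('side'),7))
o=ctrl.get_obs();print(o['contact_force'],o['opening'],o['tool_pos'])"
```

```text
t: 25.48
tool_pos: [0.4682, 0.1654, 0.0846]
tool_rot: [-1.484, 2.769, -0.0]
contact_force: [-0.5, -0.0, -2.2]
opening: 0.0052
cost 3.38 {'far': 0.5, 'mx': 5.7, 'tab': 13.4, 'my': 8.4} [ 1.4  -0.19]
[-0.71186585 -0.69020014 -2.08940773] 0.0052406330645980905 [0.46818769 0.16535368 0.08464337]
```

```bash
python3 -m creep '[[255,0,0,-2,0],[255,0,0,-5,0],[255,0,0,-9,0],[255,0,0,-15,0],[255,0,0,-25,0],[255,0,0,-35,0],[255,0,0,-35,0]]' 60
python3 - <<'E'
from h import *
s=cv2.cvtColor(ctrl.get_image('side'),4);cv2.imwrite("pics/side11.png",s)
o=ctrl.get_obs();print(o['contact_force'],o['opening'],o['tool_pos'])
# stack still: compare carrier/stack lower strip with start
a=cv2.imread("pics/side.png").astype(int)
for n in("stack","tray"): print(n,[(round(d["conf"],2),np.round(d["rect"]).tolist()) for d in ctrl.boxes_of("side",n)][:4])
E
```

```text
t: 26.12
tool_pos: [0.4701, 0.1658, 0.1231]
tool_rot: [-1.482, 2.764, -0.003]
contact_force: [0.9, 0.7, -0.0]
opening: 0.0054
[ 0.12870216  0.26378118 -0.78648854] 0.005072093965801128 [0.46962214 0.16565508 0.12198197]
stack [(0.8, [276.0, 328.0, 61.0, 57.0]), (0.77, [234.0, 243.0, 52.0, 34.0]), (0.73, [207.0, 286.0, 62.0, 55.0]), (0.67, [287.0, 261.0, 60.0, 54.0])]
tray [(0.73, [239.0, 218.0, 51.0, 44.0]), (0.46, [214.0, 182.0, 17.0, 24.0])]
```

```bash
python3 -m creep '[[255,0,0,-15,0],[255,0,0,-40,0],[255,0,0,-65,0],[255,12,-5,-77,0.04],[255,35,-16,-77,0.11],[255,58,-27,-77,0.18],[255,81,-38,-77,0.25],[255,104,-49,-77,0.32],[255,127,-60,-77,0.39],[255,150,-71,-77,0.46],[255,173,-82,-77,0.53],[255,196,-92,-77,0.6]]'
python3 - <<'E'
from h import *
ctrl.get_image("side");p,R,o=tool();print(p,o["opening"],o["q"].round(2),o["contact_force"])
print((R.T@(np.array([.4053,-.2606,.199])-p)*1000).round(1))
E
```

```text
t: 27.27
tool_pos: [0.4356, -0.0499, 0.1959]
tool_rot: [0.594, -3.084, -0.001]
contact_force: [-0.6, -0.8, -1.0]
opening: 0.0056
[ 0.43510821 -0.05323118  0.19596988] 0.005646833949386542 [-0.29 -0.4   2.07 -0.    1.47 -2.24] [ 0.12271749 -2.27411589 -1.82062632]
[ 103.7 -182.    -2.3]
```

```bash
python3 -m creep '[[255,8,-14,0,0.05],[255,19,-34,0,0.12],[255,31,-54,0,0.19],[255,42,-74,0,0.26],[255,54,-94,0,0.33],[255,65,-114,0,0.4],[255,77,-134,0,0.47],[255,88,-154,0,0.54],[255,97,-170,0,0.58],[255,102,-178,0,0.6],[255,104,-182,0,0.6],[255,104,-182,0,0.6]]'
python3 - <<'E'
from h import *
for n in("top","side","wrist"):
    a=ctrl.get_image(n);c=ctrl.calibration(n);cv2.imwrite(f"pics/{n}12.png",cv2.cvtColor(a,4))
    p,R,o=tool()
    th=-1.2+.08;cs=np.array([[np.cos(th),-np.sin(th)],[np.sin(th),np.cos(th)]])
    q=np.array([.5055,-.285])+np.array([[.055,.07],[-.055,.07],[-.055,-.07],[.055,-.07]])@cs.T
    u=proj(c,np.c_[q,[.18]*4]);print(n,"expected rect",u.min(0).round(),(u.max(0)-u.min(0)).round())
    print([(round(d["conf"],2),np.round(d["rect"]).tolist()) for d in ctrl.boxes_of(n,"tray")][:3])
    for d in ctrl.outline_of(n,"tray")[:2]: print("  mask",round(d["conf"],2),[np.round(x,1) for x in cv2.minAreaRect(cv2.findNonZero(d["mask"].astype(np.uint8)))])
    print(cv2.minAreaRect(u.astype(np.float32)))
print(p,o["opening"],o["contact_force"],o["t"])
print("yaw chk",R.round(3).tolist())
E
```

```text
t: 28.32
tool_pos: [0.4079, -0.2566, 0.1961]
tool_rot: [-0.338, -3.123, -0.001]
contact_force: [-0.8, -0.1, -0.8]
opening: 0.0055
top expected rect [392. 183.] [61. 65.]
[(0.85, [389.0, 185.0, 50.0, 55.0])]
  mask 0.87 [array([416.7, 210.9]), array([45.2, 40.7]), np.float64(63.4)]
((422.3952331542969, 215.1323699951172), (54.64792251586914, 41.074432373046875), 63.32197570800781)
side expected rect [288. 115.] [44. 20.]
[(0.79, [290.0, 119.0, 48.0, 22.0])]
  mask 0.6 [array([311.2, 128.3]), array([19.4, 44.4]), np.float64(84.8)]
((309.82373046875, 125.1151123046875), (17.467056274414062, 42.622337341308594), 85.39645385742188)
wrist expected rect [127. 276.] [279. 225.]
[(0.76, [158.0, 251.0, 153.0, 129.0])]
  mask 0.56 [array([233. , 312.5]), array([149.1, 128.2]), np.float64(0.5)]
((266.75750732421875, 402.56207275390625), (224.9257049560547, 172.54681396484375), 48.15852737426758)
[ 0.40826912 -0.2558687   0.19666731] 0.0056110867101105705 [ 0.3605266   0.94322554 -0.21346397] 28.6667
yaw chk [[-0.977, 0.213, 0.0], [0.213, 0.977, -0.0], [-0.0, 0.0, -1.0]]
```

```bash
python3 - <<'E'
from h import *
ctrl.get_image("side");ms={}
for n in("side","top"):
    ctrl.get_image(n); ms[n]=max(ctrl.outline_of(n,"tray"),key=lambda d:d["conf"])["mask"]
p,R,o=tool();print(p,o["t"])
d=R[:,0]*[1,1,0]; d/=np.linalg.norm(d) # outward diagonal
az=np.arctan2(d[1],d[0])-np.arctan2(-.786,-.618)
box=np.array([[sx*.055,sy*.07,z] for z in(.018,.024) for sx in(1,-1) for sy in(1,-1)]+[[sx*.043,sy*.056,0] for sx in(1,-1) for sy in(1,-1)])
tab=np.array([-.0568,-.0723,.04])
for n in ms:
  c=ctrl.calibration(n);out=[]
  for tilt in np.arange(-.1,.36,.05):
   for dz in(0,):
    Rt=Rn.from_rotvec(np.cross(d,[0,0,1])*tilt).as_matrix()@Rn.from_euler("z",az).as_matrix()
    T=p-.012*d+[0,0,.003+dz]; X=(box-tab)@Rt.T+T
    H=cv2.convexHull(proj(c,X).astype(np.float32));m=np.zeros((420,560),np.uint8);cv2.fillConvexPoly(m,(H*16).round().astype(np.int32),1,shift=4)
    if n=="side":I=(m&ms[n]).sum()/(m|ms[n]).sum()
    else:I=(m&ms[n]).sum()/ms[n].sum()
    ctr=Rt@(-tab)+T
    out.append((round(tilt,2),round(float(I),3),ctr.round(3).tolist(),round(float(X[0,2]-X[3,2]),3)))
  print(n);[print(*r) for r in out]
im=cv2.imread("pics/side12.png")
E
```

```text
[ 0.40811498 -0.25645661  0.19663576] 29.0167
side
-0.1 0.641 [0.513, -0.279, 0.169] 0.018
-0.05 0.718 [0.511, -0.279, 0.164] 0.009
0.0 0.795 [0.51, -0.279, 0.16] 0.0
0.05 0.845 [0.508, -0.278, 0.155] -0.009
0.1 0.857 [0.505, -0.278, 0.151] -0.018
0.15 0.786 [0.503, -0.277, 0.146] -0.027
0.2 0.687 [0.5, -0.277, 0.142] -0.035
0.25 0.606 [0.497, -0.276, 0.138] -0.044
0.3 0.524 [0.494, -0.275, 0.134] -0.053
0.35 0.453 [0.491, -0.275, 0.131] -0.061
top
-0.1 0.94 [0.513, -0.279, 0.169] 0.018
-0.05 0.961 [0.511, -0.279, 0.164] 0.009
0.0 0.981 [0.51, -0.279, 0.16] 0.0
0.05 0.989 [0.508, -0.278, 0.155] -0.009
0.1 0.995 [0.505, -0.278, 0.151] -0.018
0.15 0.959 [0.503, -0.277, 0.146] -0.027
0.2 0.918 [0.5, -0.277, 0.142] -0.035
0.25 0.858 [0.497, -0.276, 0.138] -0.044
0.3 0.806 [0.494, -0.275, 0.134] -0.053
0.35 0.746 [0.491, -0.275, 0.131] -0.061
```

```bash
python3 - <<'E'
from h import *
for n,l in(("top","scanner_grip"),("top","cup"),("top","marker"),("top","stack")):
    ctrl.get_image(n) if l=="scanner_grip" else 0
    print(l,[(round(d["conf"],2),np.round(d["rect"]).tolist()) for d in ctrl.boxes_of(n,l)][:4])
o=ctrl.get_obs();print(o["tool_pos"],o["opening"],o["contact_force"],abs(o["dq"]).max(),o["t"])
print(ctrl.finish_job())
E
```

```text
scanner_grip [(0.93, [299.0, 199.0, 28.0, 70.0])]
cup [(0.55, [301.0, 136.0, 19.0, 24.0])]
marker [(0.68, [281.0, 163.0, 42.0, 10.0]), (0.28, [375.0, 187.0, 65.0, 62.0])]
stack [(0.91, [94.0, 265.0, 55.0, 49.0]), (0.89, [127.0, 181.0, 58.0, 60.0]), (0.87, [174.0, 251.0, 60.0, 61.0]), (0.6, [202.0, 189.0, 50.0, 50.0])]
[ 0.40806561 -0.25652815  0.19658175] 0.005108720803037644 [-0.4357506   0.73211454 -0.31688886] 0.0016223648026504175 29.2667
the job is handed in; nothing more can be done
None
```

I handed the job in at about 29 s of the 67 s allowed, still holding the tray over the reader. No verdict was reported.

- **Scanner:** by my estimate its window stood about 9 cm above the label and within about 2 mm of its middle, for over a second. I then laid it back on its pad and let go. The wrist picture showed it lying flat, and the last detection put it within 1–3 pixels of where it started.
- **Peel, first try failed:** the tray came up almost level, with the tab corner about 10 mm up and the opposite corner about 7 mm. I lowered it, pressed the far corner down with shut fingers and gripped the tab lightly near its outer end. The next lift was level too.
- **Peel, final try:** I loosened the grip just above the nest so the far corner sagged back in. The side camera then read the tab corner 13–15 mm up and the far corner 0.5–3 mm, held for well over 0.1 s. That reading was noisy while the tray sat in the nest (up to about 5 mm either way), so this step is likely met but not certain. After the earlier lifts the tray was probably no longer fully clinging.
- **End state:** the tray is tilted about 0.08 rad, its centre roughly 7 mm from the middle of the window and its underside about 10 cm above the glass. The arm was still.
- **Rest of the scene:** the stack, cup and marker were detected within a few pixels (about 2–3 mm each) of where they started; the partly hidden stack box varied the most. I could not measure the stack's movement more finely than that.

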